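# Release and catch the blade insert of a mandoline slicer

### The job

The blade insert of the vegetable slicer has to come out for washing. Press the slicer's release key fully down with one fingertip while the other fingertip waits over the plate just downhill of the insert, so that the insert is caught against that finger as it springs out, with the key still down. Then ease it slowly down the slope with the finger in front of it until it lies against the two stops at the bottom, and leave it there; only touch and guide it, without picking it up, and do not disturb the things around.

Things in the scene. Friction and masses are not known exactly. Their poses are not given: they have to be found in the camera images.
- slicer: White mandoline vegetable slicer standing firm on the worktop: a bed 96 mm wide, 285 mm long, rising at 20 degrees from its toe to a black loop handle. From the toe up: two stops, smooth run-out plate, blade insert in its seat, feed deck. Guide walls 7 mm high, 43.5 mm either side of the middle line. Origin: on the worktop under the toe's middle; x level towards the uphill end, y across, z up.
- toe (a point): Point on the run-out plate's surface on the middle line, at the uphill face of the two toe stops, 17 mm above the worktop. The stops are 12 mm high and leave a 44 mm gap between them at the middle, through which a finger can pass downhill. x points up the slope along the plate, y across, z square off the plate.
- key_pad (a point): Middle of the top of the release key: a grey ribbed pad, 31 mm along the slope and 24 mm across, outside the guide wall on the slicer's -y side, 70 mm from the middle line and 62 mm uphill of the stops. Axes as toe. The top is parallel to the plate, 13 mm off the plate's surface when up, 5 mm when fully down. Downhill of the pad nothing stands above the plate's level.
- release_key (a joint): Travel of the key square to the plate, m: 0 up, 0.008 fully down. Spring 2 N at first, 5.6 N at the bottom; it rises by itself. Beyond 0.0055 its teeth free the insert and a spring kicks it downhill; unstopped, it slides down the slick plate to the toe in under 0.3 s. Rising before the insert has gone 17 mm, the teeth would meet its ears.
- blade_insert: Loose grey frame with a slanting steel blade: 70 mm along the slope, 84 mm wide, 0.15 kg; front bar 16 mm high over the full width, with an ear at either end (106 mm over the ears, undersides 8 mm off the plate). Origin: bottom edge of the front (downhill) face, at its middle: 84 mm uphill of toe when seated, 0 at the stops. Body axes as the slicer's: x level.
- insert_front (a point): The insert's origin again, but with x up the slope along the insert and z square off the plate, as toe.
- garlic: Garlic bulb, 52 mm, bystander on the far side by the toe; origin under it.
- lemon: Lemon, 71 x 53 x 51 mm, bystander on the far side of the slicer; origin under it.
- tomato: Small tomato, 33 mm wide and 24 mm high, bystander on the near side by the uphill half; origin under it.
- mug: White dotted mug, 97 mm high, bystander between the sink and the front edge; origin under it.
- pepper: Glass shaker with a metal top, 44 mm wide and 90 mm high, bystander by the sink's back corner; origin under it.
- teaspoon: Teaspoon, 135 mm long and 10 mm high, lying along the front edge of the worktop, bystander; origin under its middle.

How it is judged:
On the way:
1. the insert has sprung out of its seat and is stopped against a finger while the key is held down (value of joint release_key above 0.0045 m and x of blade_insert in the frame of toe between 0.04 and 0.081 m and contact force between the fingers and blade_insert above 0.05 N and linear speed of blade_insert below 0.06 m/s), for 0.15 s.
At the end, for the whole second after the job is handed in: The insert lies flat on the run-out plate with its front within 4 mm of both toe stops, at rest and let go, and the release key has come up again (x of blade_insert in the frame of toe between -0.004 and 0.004 m and y of blade_insert in the frame of toe between -0.004 and 0.004 m and z of blade_insert in the frame of toe between -0.004 and 0.004 m and angle between the z axis of insert_front and the z axis of toe, either way round below 0.07 rad and linear speed of blade_insert below 0.01 m/s and value of joint release_key below 0.0015 m); the robot touches nothing.
It fails at once if the insert shoots or drops down the run-out plate (over 0.35 m/s beyond the catching place) (x of blade_insert in the frame of toe below 0.04 m and linear speed of blade_insert above 0.35 m/s).
It fails at once if the insert is lifted off the bed (z of blade_insert in the frame of toe above 0.012 m).
It fails at once if a thing standing around (garlic, lemon, tomato, mug, pepper shaker, teaspoon) is disturbed: moved over 30 mm (distance of any of garlic, lemon, tomato, mug, pepper, teaspoon from where it was at the start of the episode above 0.03 m).
It also fails if it takes over 35 s, if anything falls off the work surface, if the arm or the gripper's body presses on something with over 40 N, if the wrist force passes 120 N, or if a joint passes its speed limit or range.

### The arm

A 6-joint arm with a two-finger parallel gripper is mounted at the origin on a cart in front of the work surface, level with it; the furniture and walls round the work are solid. World frame = base frame: x ahead of the robot, y to its left, z up, the work surface at z = 0. Lengths are in m, angles in rad, forces in N, time in s.
With the tool pointing down it reaches from about 0.35 to 0.775 m from the base axis. Payload 5.5 kg.
Tool frame: the origin (TCP) lies at the very end of the fingers, on their centre line; the grasp point (between the pads) lies 19 mm behind it; z points along the fingers, y is the line along which they close (so a half turn about z gives the same grasp; the last joint's range is limited). The gripper opens to 85 mm and grips with 20 to 120 N. Pads are 22 mm wide; open, the fingers measure 114 mm over their backs; the gripper's body (76 mm by 85 mm) begins 54 mm behind the grasp point. The pads swing forward as they close: fully open they stand 13 mm farther back than shut.
Start: joints at [1.162, 0.313, 0.046, 1.304, 0, 1.431], TCP at [0.153, 0.554, 0.231] pointing down, gripper open.
Joint ranges: [-2.76, 2.76], [-0.86, 1.69], [-1.03, 1.26], [-2.2, 2.34], [-1.47, 1.5], [-3.14, 3.14]. Speed limits (rad/s): [2.57, 2.57, 3.14, 3.14, 3.14, 3.14].

### API

Orientations are given as a unit quaternion [w, x, y, z].
In Python, from workcell import get_state, read_camera, hand_in gives the robot as it stands.
- The arm moves only by the tool send_rows, never from a script. Its argument "increments" is a list of rows, each an object of numbers: "dx", "dy", "dz": the shift along the world's x, y, z in units of 25 mm (1.0 is 25 mm); "roll": the turn about the world's z in units of 8 degrees (1.0 is 8 degrees); "claw": the opening, from -1 (shut) to 1 (fully open). In form: [{"dx": .., "dy": .., "dz": .., "roll": .., "claw": ..}, ...]. A call has exactly 5 rows; each row is the pose to reach, as a shift and turn from the pose commanded when the call began; what a row does not reach only later rows make up. A row lasts 1/8 s, in which the tool goes at most 62.5 mm and 10.7 degrees, less where a joint would pass 70% of its speed; a pose out of reach is approached as far as the arm can. A call with a gripper value outside its range is refused whole. The fingers move at their own pace and stop on an object; "grip_force" is the grip in N (left out, the last holds). Time passes only in rows, so rows that repeat a pose let the fingers close, or fill a call up. It gives the time, the measured TCP pose, the force, the opening and the grip force at its end, in the units of the state.
- get_state(): the state, without advancing time (a new reading comes with each control period).
- read_camera(name): name is "scene" or "top" or "wrist"; returns a dict with "image" (400x640x3 uint8, blue, green, red), "fx", "fy", "cx", "cy" (pixels), "world_to_cam" (4x4, takes a point from world to camera coordinates). Camera axes: x right, y up, looking along -z (the intrinsics and any distortion apply to the point x, -y, -z); pixel columns grow to the right and rows downward; lengths in m; the calibration is good to about 2 mm. The wrist camera is an equidistant fisheye: a pixel r from the principal point sees the ray r / f radians off the axis. A picture is of the moment at which its call begins. There is no depth.
- hand_in(): hands the job in; it is judged then, once.
The state is a dict: "clock": time; "joint_pos": joint angles; "qvel": joint speeds; "tau": joint torques, N m; "tcp_pos": TCP position; "orientation": TCP orientation; "wrist_force": force on the tool from outside, world axes, zero at the start; "ft_torque": the same for the moment, N m; "finger_gap": finger opening in m; "grip_force": force on a finger pad.
Only numpy, scipy, OpenCV 4.12 (cv2) and the standard library are available. Lean on these libraries where they do the work, as an engineer would, in place of code of your own. Each camera call takes 0.05 s, during which the arm holds its last target. There are 200 camera calls.

## Working session

There is one attempt and no reset: what is moved stays moved. The work goes in short steps, Python scripts to look and compute and a tool call to move; the robot and the scene stay as the last step left them, time stands still between calls to the robot, and variables do not carry over. Pictures are saved under pics/ and viewed, at most 10 in all, crops included, and the job is handed in when it is done.

Besides the shell and the picture viewer there is one more tool, called after "Request:" as name([rows], argument=value, ...), one row to a line, values as JSON. send_rows: Moves the arm, as the interface text tells. Its arguments: {"type":"object","properties":{"increments":{"type":"array","items":{"type":"object","properties":{"dx":{"type":"number"},"dy":{"type":"number"},"dz":{"type":"number"},"roll":{"type":"number"},"claw":{"type":"number"}}}},"grip_force":{"type":"number"}},"required":["increments"]}

```bash
mkdir -p pics
python3 - <<'E'
from workcell import *
import cv2
for n in ("scene","top"):
    d=read_camera(n); cv2.imwrite(f"pics/{n}0.png",d["image"]); print(n,d["fx"],d["cx"],d["cy"],d["world_to_cam"].round(4).tolist() if hasattr(d["world_to_cam"],'round') else d["world_to_cam"],[k for k in d])
s=get_state();print(s)
E
```

```text
scene 413.7396948604444 321.389339274476 192.53480949650398 [[0.8175, -0.5758, 0.0087, -0.4215], [0.4179, 0.6036, 0.679, -0.3378], [-0.3962, -0.5514, 0.7341, -0.6363], [0.0, 0.0, 0.0, 1.0]] ['image', 'fx', 'fy', 'cx', 'cy', 'world_to_cam']
top 419.98236518187986 316.89432366959863 202.9131377270806 [[0.0093, -0.9997, 0.0215, 0.0477], [0.9961, 0.0111, 0.0871, -0.5489], [-0.0873, 0.0206, 0.996, -0.891], [0.0, 0.0, 0.0, 1.0]] ['image', 'fx', 'fy', 'cx', 'cy', 'world_to_cam']
{'clock': 0.1, 'joint_pos': array([ 1.16244886e+00,  3.13901578e-01,  4.51015646e-02,  1.30360011e+00,
       -8.83925200e-06,  1.43120213e+00]), 'qvel': array([-1.21009057e-04, -2.21964634e-03,  3.18825890e-03,  1.31083125e-04,
        1.79185594e-03, -6.38467040e-06]), 'tau': array([ 1.67211983e-03, -4.81723917e+01,  2.99245155e+01,  1.27315085e-02,
       -1.74431839e-04,  1.34783772e-05]), 'tcp_pos': array([0.15250736, 0.55393868, 0.23051521]), 'orientation': array([-2.12703519e-04,  1.33972542e-01,  9.90984720e-01, -7.73185426e-04]), 'wrist_force': array([-0.44725381, -0.90427354, -0.246907  ]), 'ft_torque': array([0.02515673, 0.03446635, 0.00840322]), 'grip_force': 0.0, 'finger_gap': 0.08527802091461165}
```

View pics/scene0.png

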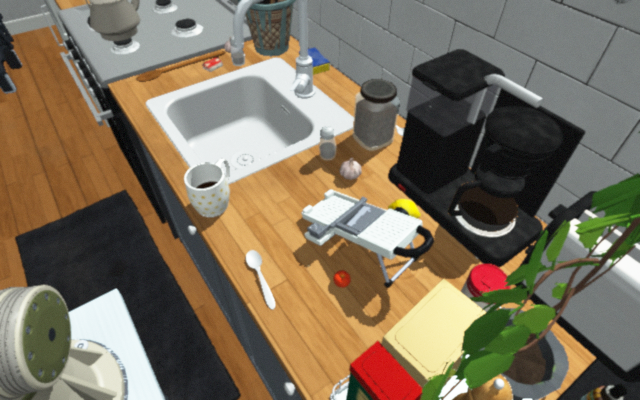

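View pics/top0.png

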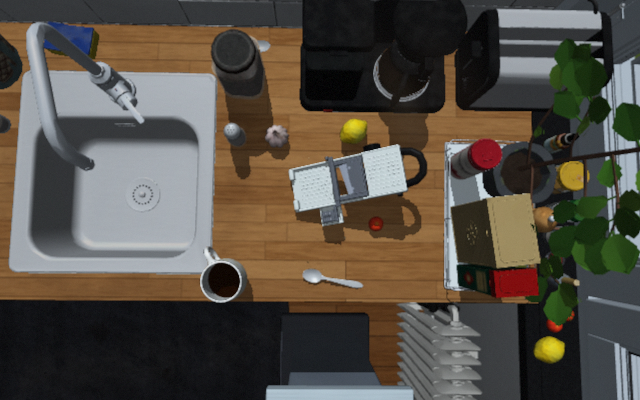

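Run:
```python
import cv2
a=cv2.imread("pics/top0.png")[135:235,275:435]; b=cv2.imread("pics/scene0.png")[180:280,290:450]
cv2.imwrite("pics/topc.png",cv2.resize(a,None,fx=5,fy=5,interpolation=cv2.INTER_CUBIC))
cv2.imwrite("pics/scenec.png",cv2.resize(b,None,fx=5,fy=5,interpolation=cv2.INTER_CUBIC))
```

```text
(no output)
```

View pics/topc.png

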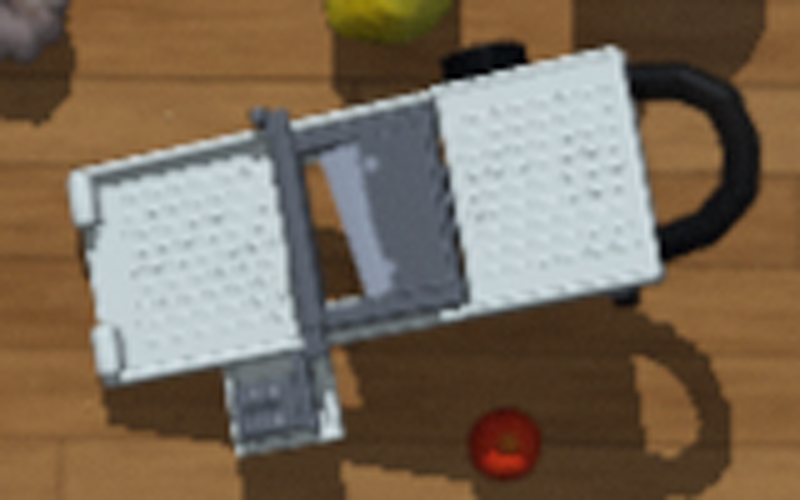

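View pics/scenec.png

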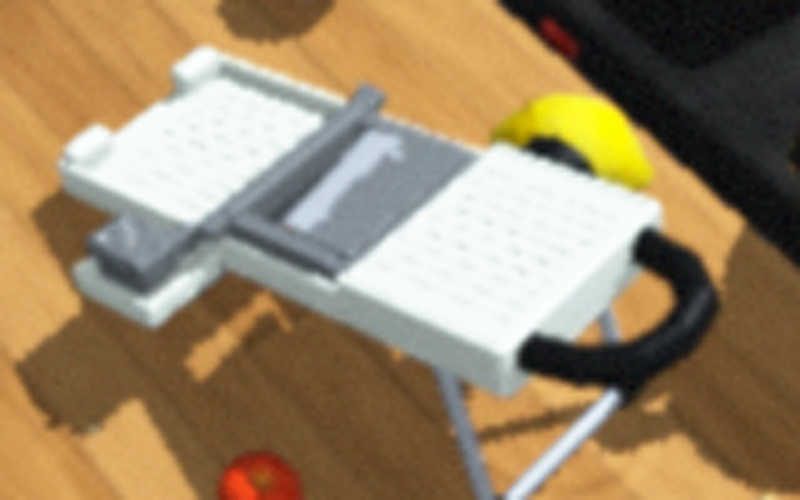

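```bash
cat > h.py <<'E'
import numpy as np, cv2
c20,s20=np.cos(np.radians(20)),np.sin(np.radians(20))
CAM={}
from json import load,dump
def cams():
    from workcell import read_camera
    return {n:read_camera(n) for n in("scene","top")}
def proj(d,P):
    W=np.array(d["world_to_cam"]);p=np.atleast_2d(P)@W[:3,:3].T+W[:3,3]
    return np.c_[d["cx"]+d["fx"]*p[:,0]/-p[:,2], d["cy"]+d["fy"]*-p[:,1]/-p[:,2]]
def toe2w(q,P):  # q=x,y,z,yaw of toe point
    P=np.atleast_2d(P);s,y,n=P.T
    X=s*c20-n*s20; Z=s*s20+n*c20; c,si=np.cos(q[3]),np.sin(q[3])
    return np.c_[q[0]+c*X-si*y, q[1]+si*X+c*y, q[2]+Z]
E
python3 - <<'E'
from h import *
from scipy.optimize import least_squares
C=cams()
# (s,y,n) ; None deck
top=[((.062,-.07,.013),(276,406)),((0,.022,.012),(98,222)),((0,-.022,.012),(114,325)),((0,.0435,.012),(90,172)),((0,-.0435,.012),(122,375)),('D',.048,(617,50)),('D',-.048,(662,275)),((.088,.053,.014),(262,115))]
sc=[((.062,-.07,.013),(137,248)),((0,.022,.012),(192,82)),((0,-.022,.012),(110,135)),((0,.0435,.012),(222,57)),('D',.048,(660,207)),('D',-.048,(510,365)),((.088,.053,.014),(372,91))]
def items(p):
    for n,L,o in(("top",top,(275,135)),("scene",sc,(290,180))):
        pts=[(p[4],e[1],p[5]) if e[0]=='D' else e[0] for e in L]
        px=np.array([e[-1] for e in L])/5+o
        yield n,pts,px
def f(p): return np.concatenate([(proj(C[n],toe2w(p,pts))-px).ravel() for n,pts,px in items(p)])
r=least_squares(f,[.5,.05,.017,-1.35,.25,.007],loss='soft_l1')
print(r.x.round(4)); print(f(r.x).reshape(-1,2).round(1).tolist())
q=r.x; np.save("q.npy",q)
lines=[[(0,y,0),(.084,y,0)] for y in(.0435,-.0435)]+[[(0,-.0435,0),(0,.0435,0)]]
def box(s0,s1,y0,y1,n): return [(s0,y0,n),(s1,y0,n),(s1,y1,n),(s0,y1,n),(s0,y0,n)]
lines+=[box(.0465,.0775,-.082,-.058,.013),box(-.008,0,.022,.0435,.012),box(-.008,0,-.0435,-.022,.012),box(.084,.154,-.042,.042,.0),[(.084,-.053,.016),(.084,.053,.016)],[(.084,-.042,0),(.084,.042,0)]]
o=[]
for n,of in(("top",(275,135)),("scene",(290,180))):
    im=cv2.resize(C[n]["image"][of[1]:of[1]+100,of[0]:of[0]+160-60*0],None,fx=5,fy=5,interpolation=cv2.INTER_CUBIC)
    for l in lines:
        cv2.polylines(im,[((proj(C[n],toe2w(q,l))-of)*5+2).astype(np.int32)],False,(0,0,255),1)
    o.append(im[:350 if n=="scene" else 480,:480])
cv2.imwrite("pics/ov.png",cv2.resize(np.vstack([o[0][90:480-10],o[1][:]])[:,:],None,fx=.8,fy=.8))
for nm,P in(("toe",(0,0,0)),("key",(.062,-.07,.013)),("front",(.084,0,0))): print(nm,toe2w(q,P).round(4))
E
```

```text
[ 0.5779  0.0937  0.0143 -1.3836  0.2328  0.0115]
[[-1.1, -0.4], [0.3, 0.2], [0.6, -0.7], [0.2, 0.5], [0.7, -0.9], [0.1, -2.3], [0.3, -0.8], [2.7, -1.6], [-2.4, -1.0], [-2.6, 0.1], [-0.4, 0.3], [-2.0, 0.0], [-0.0, 0.5], [-2.0, -0.1], [0.2, 0.6]]
toe [[0.5779 0.0937 0.0143]]
key [[0.5192 0.0278 0.0477]]
front [[0.5926 0.0162 0.043 ]]
```

View pics/ov.png

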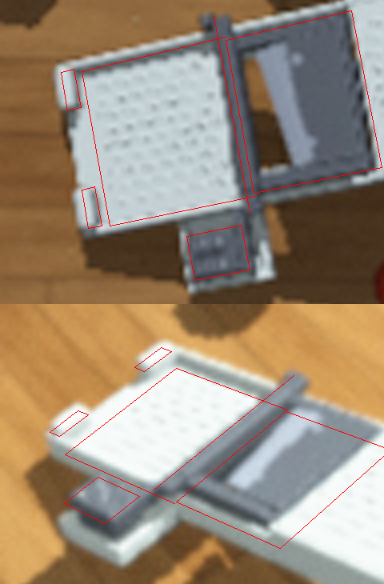

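Request:
send_rows([
  {"dx": 1.6, "dy": -1.85, "roll": -0.8, "claw": 1},
  {"dx": 3.2, "dy": -3.7, "roll": -1.6, "claw": 1},
  {"dx": 4.8, "dy": -5.55, "roll": -2.4, "claw": 0.6},
  {"dx": 6.4, "dy": -7.4, "roll": -3.2, "claw": 0.31},
  {"dx": 8, "dy": -9.25, "roll": -4, "claw": 0.31},
])

```text
schema error: expected keys dx, dy, dz, roll, claw
```

Request:
send_rows([
  {"dx": 1.6, "dy": -1.85, "roll": -0.8, "claw": 0.31},
  {"dx": 3.2, "dy": -3.7, "roll": -1.6, "claw": 0.31},
  {"dx": 4.8, "dy": -5.55, "roll": -2.4, "claw": 0.31},
  {"dx": 6.4, "dy": -7.4, "roll": -3.2, "claw": 0.31},
  {"dx": 8, "dy": -9.0, "roll": -4, "claw": 0.31},
])

```text
schema error: expected keys dx, dy, dz, roll, claw
```

Request:
send_rows([
  {"dz": -1, "claw": 0.31},
  {"dz": -2, "claw": 0.31},
  {"dz": -2, "claw": 0.31},
  {"dz": -2, "claw": 0.31},
  {"dz": -2, "claw": 0.31},
])

```text
schema error: expected keys dx, dy, dz, roll, claw
```

Request:
send_rows([
  {"dx": 1.6, "dy": -1.85, "dz": 0, "roll": -0.8, "claw": 1},
  {"dx": 3.2, "dy": -3.7, "dz": 0, "roll": -1.6, "claw": 1},
  {"dx": 4.8, "dy": -5.55, "dz": 0, "roll": -2.4, "claw": 0.6},
  {"dx": 6.4, "dy": -7.4, "dz": 0, "roll": -3.2, "claw": 0.31},
  {"dx": 8, "dy": -9.25, "dz": 0, "roll": -4, "claw": 0.31},
])

```text
clock: 0.82
tcp_pos: [0.3537, 0.3216, 0.2314]
orientation: [0.0, 0.404, 0.915, 0.0]
wrist_force: [0.4, -0.0, 0.4]
finger_gap: 0.0561
grip_force: 0.0
```

Request:
send_rows([
  {"dx": 1.6, "dy": -1.85, "dz": 0, "roll": -0.8, "claw": 0.31},
  {"dx": 3.2, "dy": -3.7, "dz": 0, "roll": -1.6, "claw": 0.31},
  {"dx": 4.8, "dy": -5.55, "dz": 0, "roll": -2.4, "claw": 0.31},
  {"dx": 6.4, "dy": -7.4, "dz": 0, "roll": -3.2, "claw": 0.31},
  {"dx": 8, "dy": -9.0, "dz": 0, "roll": -4, "claw": 0.31},
])

```text
clock: 1.45
tcp_pos: [0.5538, 0.0962, 0.2313]
orientation: [0.0, 0.641, 0.768, 0.0]
wrist_force: [0.8, 1.2, -0.2]
finger_gap: 0.0557
grip_force: 0.0
```

Request:
send_rows([
  {"dx": 0, "dy": 0, "dz": -1, "roll": 0, "claw": 0.31},
  {"dx": 0, "dy": 0, "dz": -2, "roll": 0, "claw": 0.31},
  {"dx": 0, "dy": 0, "dz": -2, "roll": 0, "claw": 0.31},
  {"dx": 0, "dy": 0, "dz": -2, "roll": 0, "claw": 0.31},
  {"dx": 0, "dy": 0, "dz": -2, "roll": 0, "claw": 0.31},
])

```text
clock: 2.08
tcp_pos: [0.5534, 0.0984, 0.1827]
orientation: [0.001, 0.639, 0.77, 0.001]
wrist_force: [0.7, 0.4, -0.3]
finger_gap: 0.0563
grip_force: 0.0
```

Run:
```python
from workcell import *
import cv2,numpy as np
s=get_state();print({k:np.round(s[k],4).tolist() for k in s})
d=read_camera("wrist"); cv2.imwrite("pics/w1.png",d["image"]); print(d["fx"],d["cx"],d["cy"],np.round(d["world_to_cam"],4).tolist())
np.savez("w1.npz",W=d["world_to_cam"],f=d["fx"],cx=d["cx"],cy=d["cy"])
```

```text
{'clock': 2.075, 'joint_pos': [0.0332, 0.3046, -0.0859, 1.178, -0.0001, 1.4186], 'qvel': [-0.0016, -0.002, -0.0048, -0.0034, 0.0002, 0.001], 'tau': [-0.0821, -46.4641, 28.9479, 0.0037, -0.0035, 0.0], 'tcp_pos': [0.5534, 0.0984, 0.1827], 'orientation': [0.0009, 0.6386, 0.7695, 0.0007], 'wrist_force': [0.6874, 0.4077, -0.252], 'ft_torque': [-0.0432, -0.0302, 0.0309], 'grip_force': 0.0, 'finger_gap': 0.0563}
309.70691628693146 319.9669409198575 199.79934529278793 [[0.9827, 0.1854, 0.0018, -0.5612], [-0.1783, 0.9477, -0.2647, 0.0257], [-0.0508, 0.2598, 0.9643, -0.3271], [0.0, 0.0, 0.0, 1.0]]
```

View pics/w1.png

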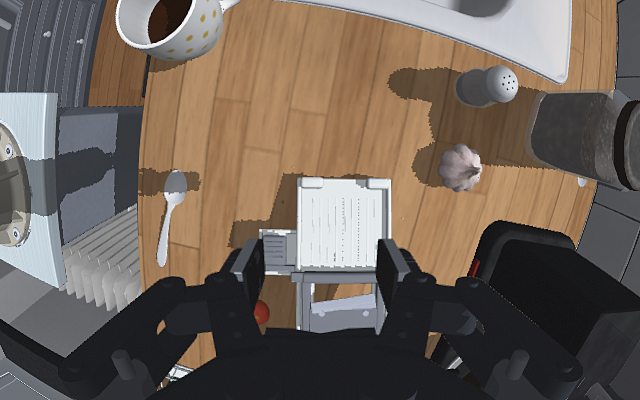

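Run:
```python
import cv2
a=cv2.imread("pics/w1.png")[170:290,245:405]
cv2.imwrite("pics/w1c.png",cv2.resize(a,None,fx=5,fy=5,interpolation=cv2.INTER_CUBIC))
```

```text
(no output)
```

View pics/w1c.png

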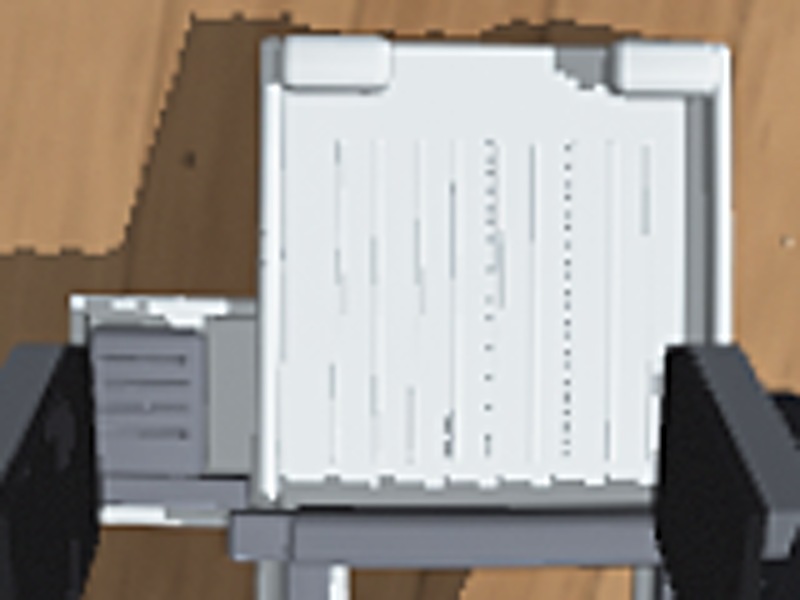

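```bash
cat >> h.py <<'E'
def projw(w,P):
    W=w["W"];p=np.atleast_2d(P)@W[:3,:3].T+W[:3,3]
    v=np.c_[p[:,0],-p[:,1]];z=-p[:,2];r=np.linalg.norm(v,axis=1);th=np.arctan2(r,z)
    return np.array([float(w["cx"]),float(w["cy"])])+float(w["f"])*v*(th/r)[:,None]
E
python3 - <<'E'
from h import *
from scipy.optimize import least_squares
C=cams(); w=np.load("w1.npz")
K=(.062,-.07,.013)
top=[(K,(276,406)),((0,.022,.012),(98,222)),((0,-.022,.012),(114,325)),((0,.0435,.012),(90,172)),((0,-.0435,.012),(122,375)),((.084,.053,.016),(254,112))]
sc=[(K,(137,248)),((0,.022,.012),(192,82)),((0,-.022,.012),(110,135)),((0,.0435,.012),(222,57)),((.084,.053,.016),(362,88))]
wr=[((0,-.022,0),(391,90)),((0,.022,0),(615,93)),((.0465,-.082,.013),(90,332)),((.0465,-.058,.013),(202,332)),((.0775,-.058,.013),(204,472)),((.084,-.053,.016),(230,515)),((.084,.03,.016),(620,512))]
def f(p,use=("t","s","w")):
    o=[]
    for n,L,of in(("top",top,(275,135)),("scene",sc,(290,180)),("wrist",wr,(245,170))):
        if n[0] not in use: continue
        P=toe2w(p,[e[0] for e in L]);px=(np.array([e[1] for e in L])-2)/5+of
        o.append((projw(w,P) if n=="wrist" else proj(C[n],P))-px)
    return np.concatenate(o).ravel()
for use in("w","tw","ts","tsw"):
    r=least_squares(f,[.57,.09,.017,-1.38],args=(use,),loss='soft_l1');print(use,r.x.round(4));print(f(r.x,use).reshape(-1,2).round(1).tolist())
    np.save("q.npy",r.x)
E
```

```text
w [ 0.5777  0.0976  0.0138 -1.389 ]
[[-0.3, 0.9], [-2.6, 0.5], [-0.9, -2.3], [0.8, -2.0], [0.3, 1.4], [-0.1, -0.2], [6.7, 0.1]]
tw [ 0.5778  0.0963  0.0114 -1.3874]
[[-2.1, 0.3], [-0.4, 0.8], [-0.2, -0.1], [-0.5, 1.2], [-0.1, -0.4], [1.5, 0.2], [-0.5, 1.6], [-3.1, 1.2], [-0.5, -1.9], [0.9, -1.6], [0.6, 1.5], [0.1, -0.1], [6.2, 0.1]]
ts [ 0.5788  0.0951  0.0131 -1.3748]
[[-1.1, -0.7], [0.0, 0.3], [0.5, -0.6], [-0.2, 0.7], [0.7, -0.9], [1.7, -0.8], [-1.6, -0.8], [-2.3, 0.3], [0.1, 0.6], [-1.8, 0.2], [0.9, -0.1]]
tsw [ 0.5782  0.0963  0.012  -1.39  ]
[[-2.1, 0.1], [-0.4, 0.5], [-0.2, -0.3], [-0.4, 0.9], [-0.2, -0.6], [1.6, -0.0], [-2.9, -0.8], [-2.8, 0.5], [-0.6, 0.6], [-2.1, 0.4], [0.3, 0.5], [-0.1, 1.8], [-2.6, 1.4], [-0.3, -1.8], [1.2, -1.4], [0.7, 1.7], [0.3, 0.2], [6.5, 0.5]]
```

Request:
send_rows([
  {"dx": -0.05, "dy": -1.0, "dz": 0, "roll": 0, "claw": 0.31},
  {"dx": -0.05, "dy": -2.05, "dz": -1, "roll": 0, "claw": 0.31},
  {"dx": -0.05, "dy": -2.05, "dz": -3, "roll": 0, "claw": 0.31},
  {"dx": -0.05, "dy": -2.05, "dz": -4.4, "roll": 0, "claw": 0.31},
  {"dx": -0.05, "dy": -2.05, "dz": -4.4, "roll": 0, "claw": 0.31},
])

```text
clock: 2.85
tcp_pos: [0.549, 0.047, 0.0691]
orientation: [-0.002, 0.639, 0.769, -0.002]
wrist_force: [0.1, -0.3, 0.6]
finger_gap: 0.0561
grip_force: 0.0
```

Run:
```python
from workcell import *
import cv2,numpy as np
s=get_state();print({k:np.round(s[k],4).tolist() for k in ("clock","tcp_pos","orientation","wrist_force","finger_gap")})
d=read_camera("wrist")["image"][190:340,220:420]; cv2.imwrite("pics/w2.png",cv2.resize(d,None,fx=4,fy=4,interpolation=cv2.INTER_CUBIC))
```

```text
{'clock': 2.85, 'tcp_pos': [0.549, 0.047, 0.0691], 'orientation': [-0.0022, 0.6388, 0.7694, -0.0017], 'wrist_force': [0.0792, -0.2627, 0.6395], 'finger_gap': 0.0561}
```

View pics/w2.png

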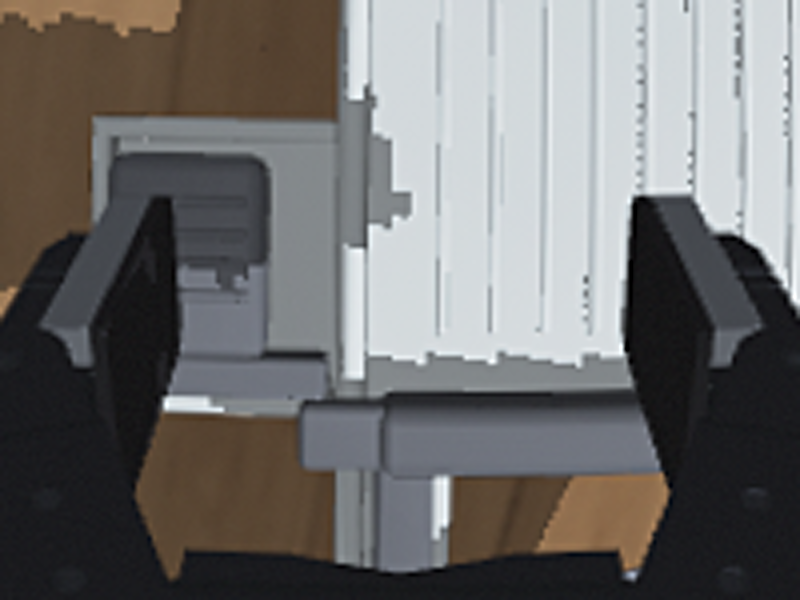

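Run:
```python
from h import *
from workcell import *
d=read_camera("wrist");w=dict(W=np.array(d["world_to_cam"]),f=d["fx"],cx=d["cx"],cy=d["cy"])
q=np.array([.5785,.0965,.0165,-1.386])
t=get_state()["tcp_pos"];print(t)
u=np.array([np.cos(q[3]),np.sin(q[3]),0]);v=np.array([-u[1],u[0],0])
for h in(0,.005,.01):
  print(h,((projw(w,[t-v*.028-u*.011+[0,0,h],t-v*.034-u*.011+[0,0,h],t+v*.028-u*.011+[0,0,h],t+v*.034-u*.011+[0,0,h]])-[220,190])*4).round().tolist())
print("pad",((projw(w,toe2w(q,[(.0465,-.082,.013),(.0465,-.058,.013),(.0775,-.058,.013),(.084,-.053,.016)]))-[220,190])*4).round().tolist())
R=t-toe2w(q,[0,0,0])[0];print("X,y,z",R@u,R@v,R[2])
```

```text
[0.55204321 0.04695363 0.07238448]
0 [[191.0, 186.0], [143.0, 185.0], [648.0, 187.0], [695.0, 186.0]]
0.005 [[184.0, 202.0], [135.0, 201.0], [656.0, 202.0], [704.0, 201.0]]
0.01 [[177.0, 219.0], [127.0, 218.0], [664.0, 219.0], [714.0, 218.0]]
pad [[98.0, 153.0], [259.0, 156.0], [260.0, 367.0], [292.0, 415.0]]
X,y,z 0.04384144082659214 -0.035110296492862236 0.055884479999621955
```

Request:
send_rows([
  {"dx": 0.05, "dy": 0, "dz": -0.5, "roll": 0, "claw": 0.31},
  {"dx": 0.05, "dy": 0, "dz": -0.8, "roll": 0, "claw": 0.31},
  {"dx": 0.05, "dy": 0, "dz": -0.9, "roll": 0, "claw": 0.31},
  {"dx": 0.05, "dy": 0, "dz": -1.0, "roll": 0, "claw": 0.31},
  {"dx": 0.05, "dy": 0, "dz": -1.0, "roll": 0, "claw": 0.31},
])

```text
clock: 3.58
tcp_pos: [0.5527, 0.0469, 0.0463]
orientation: [-0.0, 0.639, 0.769, -0.0]
wrist_force: [0.1, 0.3, 0.1]
finger_gap: 0.0558
grip_force: 0.0
```

Request:
send_rows([
  {"dx": 0, "dy": 0, "dz": -0.08, "roll": 0, "claw": 0.31},
  {"dx": 0, "dy": 0, "dz": -0.14, "roll": 0, "claw": 0.31},
  {"dx": 0, "dy": 0, "dz": -0.14, "roll": 0, "claw": 0.31},
  {"dx": 0, "dy": 0, "dz": -0.14, "roll": 0, "claw": 0.31},
  {"dx": 0, "dy": 0, "dz": -0.14, "roll": 0, "claw": 0.31},
])

```text
clock: 4.2
tcp_pos: [0.553, 0.0469, 0.043]
orientation: [0.0, 0.639, 0.769, 0.0]
wrist_force: [0.3, 0.0, 3.3]
finger_gap: 0.0558
grip_force: 1.5
```

Request:
send_rows([
  {"dx": 0, "dy": 0, "dz": -0.1, "roll": 0, "claw": 0.31},
  {"dx": 0, "dy": 0, "dz": -0.2, "roll": 0, "claw": 0.31},
  {"dx": 0, "dy": 0, "dz": -0.22, "roll": 0, "claw": 0.31},
  {"dx": 0, "dy": 0, "dz": -0.22, "roll": 0, "claw": 0.31},
  {"dx": 0, "dy": 0, "dz": -0.22, "roll": 0, "claw": 0.31},
])

```text
clock: 4.82
tcp_pos: [0.5527, 0.0471, 0.0374]
orientation: [-0.0, 0.639, 0.769, 0.0]
wrist_force: [1.4, 1.9, 5.1]
finger_gap: 0.056
grip_force: 2.9
```

Run:
```python
from workcell import *
import cv2,numpy as np
s=get_state();print({k:np.round(s[k],4).tolist() for k in ("clock","tcp_pos","wrist_force","ft_torque","finger_gap","grip_force")})
d=read_camera("wrist")["image"][190:340,220:420]; cv2.imwrite("pics/w3.png",cv2.resize(d,None,fx=3,fy=3,interpolation=cv2.INTER_CUBIC))
```

```text
{'clock': 4.825, 'tcp_pos': [0.5527, 0.0471, 0.0374], 'wrist_force': [1.3912, 1.9109, 5.0891], 'ft_torque': [0.2363, 0.1567, 0.0104], 'finger_gap': 0.056, 'grip_force': 2.862}
```

View pics/w3.png

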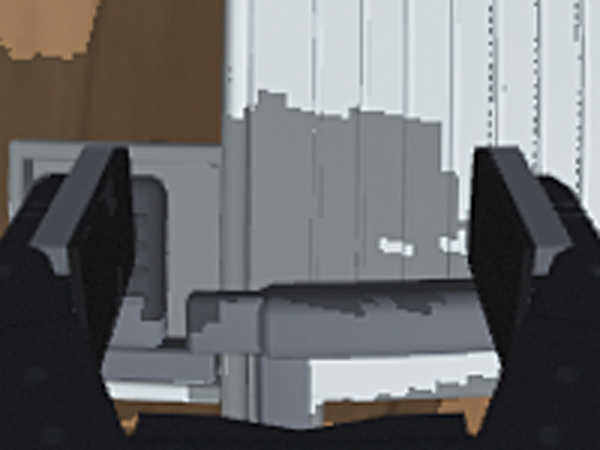

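Request:
send_rows([
  {"dx": 0, "dy": 0, "dz": -0.03, "roll": 0, "claw": 0.31},
  {"dx": 0, "dy": 0, "dz": -0.03, "roll": 0, "claw": 0.31},
  {"dx": 0, "dy": 0, "dz": -0.03, "roll": 0, "claw": 0.31},
  {"dx": 0, "dy": 0, "dz": -0.03, "roll": 0, "claw": 0.31},
  {"dx": 0, "dy": 0, "dz": -0.03, "roll": 0, "claw": 0.31},
])

```text
clock: 5.5
tcp_pos: [0.5527, 0.0469, 0.0367]
orientation: [0.0, 0.639, 0.769, 0.0]
wrist_force: [0.1, 1.0, 5.3]
finger_gap: 0.0557
grip_force: 3.1
```

Request:
send_rows([
  {"dx": -0.02, "dy": 0.1, "dz": -0.035, "roll": 0, "claw": 0.31},
  {"dx": -0.045, "dy": 0.24, "dz": -0.09, "roll": 0, "claw": 0.31},
  {"dx": -0.07, "dy": 0.38, "dz": -0.14, "roll": 0, "claw": 0.31},
  {"dx": -0.1, "dy": 0.52, "dz": -0.19, "roll": 0, "claw": 0.31},
  {"dx": -0.12, "dy": 0.65, "dz": -0.24, "roll": 0, "claw": 0.31},
])

```text
clock: 6.12
tcp_pos: [0.549, 0.0633, 0.0299]
orientation: [-0.0, 0.639, 0.769, -0.001]
wrist_force: [0.2, -0.7, -0.1]
finger_gap: 0.0562
grip_force: 0.2
```

Request:
send_rows([
  {"dx": -0.03, "dy": 0.15, "dz": -0.05, "roll": 0, "claw": 0.31},
  {"dx": -0.06, "dy": 0.31, "dz": -0.1, "roll": 0, "claw": 0.31},
  {"dx": -0.09, "dy": 0.47, "dz": -0.16, "roll": 0, "claw": 0.31},
  {"dx": -0.12, "dy": 0.63, "dz": -0.22, "roll": 0, "claw": 0.31},
  {"dx": -0.15, "dy": 0.79, "dz": -0.28, "roll": 0, "claw": 0.31},
])

```text
clock: 6.75
tcp_pos: [0.546, 0.0831, 0.0235]
orientation: [0.0, 0.639, 0.769, 0.0]
wrist_force: [-0.3, -0.0, 0.5]
finger_gap: 0.0559
grip_force: 0.2
```

Run:
```python
from workcell import *
import cv2,numpy as np
s=get_state();print({k:np.round(s[k],4).tolist() for k in ("clock","tcp_pos","wrist_force","finger_gap","grip_force")})
d=read_camera("wrist")["image"][170:340,220:420]; cv2.imwrite("pics/w4.png",cv2.resize(d,None,fx=3,fy=3,interpolation=cv2.INTER_CUBIC))
```

```text
{'clock': 6.75, 'tcp_pos': [0.546, 0.0831, 0.0235], 'wrist_force': [-0.2527, -0.0327, 0.508], 'finger_gap': 0.0559, 'grip_force': 0.1888}
```

View pics/w4.png

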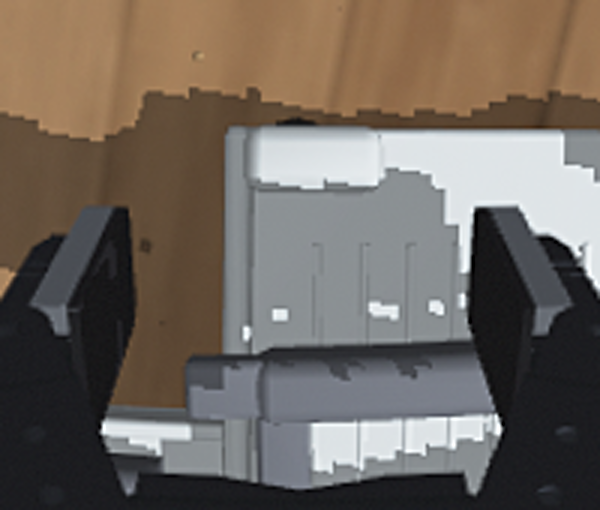

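Request:
send_rows([
  {"dx": -0.03, "dy": 0.15, "dz": -0.05, "roll": 0, "claw": 0.31},
  {"dx": -0.06, "dy": 0.31, "dz": -0.1, "roll": 0, "claw": 0.31},
  {"dx": -0.09, "dy": 0.47, "dz": -0.16, "roll": 0, "claw": 0.31},
  {"dx": -0.12, "dy": 0.63, "dz": -0.21, "roll": 0, "claw": 0.31},
  {"dx": -0.14, "dy": 0.75, "dz": -0.25, "roll": 0, "claw": 0.31},
])

```text
clock: 7.42
tcp_pos: [0.5424, 0.1019, 0.0172]
orientation: [-0.0, 0.639, 0.769, -0.0]
wrist_force: [1.3, -0.0, -0.2]
finger_gap: 0.0563
grip_force: 0.2
```

Request:
send_rows([
  {"dx": -0.015, "dy": 0.08, "dz": -0.02, "roll": 0, "claw": 0.31},
  {"dx": -0.03, "dy": 0.16, "dz": -0.04, "roll": 0, "claw": 0.31},
  {"dx": -0.045, "dy": 0.24, "dz": -0.06, "roll": 0, "claw": 0.31},
  {"dx": -0.06, "dy": 0.32, "dz": -0.06, "roll": 0, "claw": 0.31},
  {"dx": -0.075, "dy": 0.4, "dz": -0.06, "roll": 0, "claw": 0.31},
])

```text
clock: 8.05
tcp_pos: [0.5406, 0.1117, 0.0159]
orientation: [0.0, 0.639, 0.769, 0.0]
wrist_force: [1.1, 0.8, -0.5]
finger_gap: 0.0558
grip_force: 0.0
```

Run:
```python
from workcell import *
import cv2,numpy as np
s=get_state();print({k:np.round(s[k],4).tolist() for k in ("clock","tcp_pos","wrist_force","finger_gap","grip_force")})
d=read_camera("wrist")["image"][190:340,220:420]; cv2.imwrite("pics/w5.png",cv2.resize(d,None,fx=3,fy=3,interpolation=cv2.INTER_CUBIC))
```

```text
{'clock': 8.05, 'tcp_pos': [0.5406, 0.1117, 0.0159], 'wrist_force': [1.1485, 0.8176, -0.5346], 'finger_gap': 0.0558, 'grip_force': 0.0}
```

View pics/w5.png

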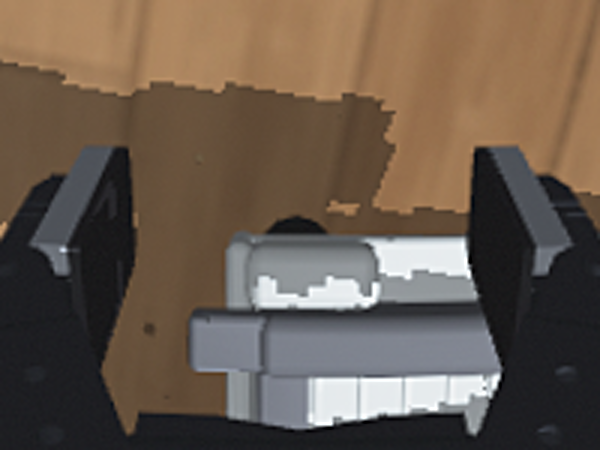

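Request:
send_rows([
  {"dx": -0.015, "dy": 0.08, "dz": 0, "roll": 0, "claw": 0.31},
  {"dx": -0.03, "dy": 0.16, "dz": 0, "roll": 0, "claw": 0.31},
  {"dx": -0.045, "dy": 0.24, "dz": 0, "roll": 0, "claw": 0.31},
  {"dx": -0.06, "dy": 0.34, "dz": 0, "roll": 0, "claw": 0.31},
  {"dx": -0.08, "dy": 0.45, "dz": 0, "roll": 0, "claw": 0.31},
])

```text
clock: 8.72
tcp_pos: [0.5386, 0.123, 0.0158]
orientation: [0.0, 0.639, 0.769, 0.0]
wrist_force: [0.1, -0.3, 1.1]
finger_gap: 0.0554
grip_force: 0.0
```

Request:
send_rows([
  {"dx": -0.02, "dy": 0.1, "dz": 0.3, "roll": 0, "claw": 0.31},
  {"dx": -0.06, "dy": 0.3, "dz": 1, "roll": 0, "claw": 0.31},
  {"dx": -0.1, "dy": 0.5, "dz": 2.5, "roll": 0, "claw": 0.31},
  {"dx": -0.1, "dy": 0.5, "dz": 4.5, "roll": 0, "claw": 0.31},
  {"dx": -0.1, "dy": 0.5, "dz": 6, "roll": 0, "claw": 0.31},
])

```text
clock: 9.35
tcp_pos: [0.5365, 0.1357, 0.1686]
orientation: [0.001, 0.639, 0.769, 0.001]
wrist_force: [0.6, 0.2, -0.6]
finger_gap: 0.0562
grip_force: 0.0
```

Request:
send_rows([
  {"dx": -1.5, "dy": 2, "dz": 0, "roll": 0, "claw": 0.31},
  {"dx": -3, "dy": 4, "dz": 0, "roll": 0, "claw": 0.31},
  {"dx": -4.5, "dy": 6, "dz": 0, "roll": 0, "claw": 0.31},
  {"dx": -6, "dy": 8, "dz": 0, "roll": 0, "claw": 0.31},
  {"dx": -6, "dy": 8, "dz": 0, "roll": 0, "claw": 0.31},
])

```text
clock: 9.98
tcp_pos: [0.3831, 0.3383, 0.1665]
orientation: [-0.0, 0.636, 0.772, 0.0]
wrist_force: [0.4, -0.1, 0.1]
finger_gap: 0.0559
grip_force: 0.0
```

Run:
```python
from h import *
from workcell import get_state
C=cams();d=C["top"];a=d["image"];b=cv2.imread("pics/top0.png")
print(get_state()["tcp_pos"],get_state()["clock"])
q=np.array([.5785,.0965,.0165,-1.386])
# brightness profile along the plate at several y (n=16 sheet for the bar), before/after
s=np.arange(-.012,.112,.004)
for y in(-.03,0,.03):
    for im in(b,a):
        m=proj(d,toe2w(q,[(x,y,.012) for x in s])).astype(np.float32)
        print(y,cv2.remap(im,m[:,:1],m[:,1:],cv2.INTER_LINEAR)[:,0].mean(1).astype(int).tolist())
# changed regions outside the slicer, and the key
D=cv2.absdiff(a,b).max(2)>60
n,_,st,_=cv2.connectedComponentsWithStats(D.astype(np.uint8))
print([r.tolist() for r in st[1:] if r[4]>15])
```

```text
[0.38577407 0.33593128 0.16632083] 10.075
-0.03 [103, 191, 209, 155, 175, 204, 205, 205, 204, 206, 205, 204, 205, 204, 204, 206, 204, 204, 205, 204, 202, 204, 201, 171, 83, 96, 77, 57, 52, 47, 39]
-0.03 [104, 194, 212, 118, 97, 87, 95, 197, 208, 209, 142, 151, 154, 139, 98, 96, 96, 96, 95, 91, 85, 148, 204, 207, 209, 203, 118, 87, 88, 91, 79]
0 [86, 58, 193, 206, 204, 205, 207, 202, 204, 211, 203, 208, 208, 206, 209, 209, 205, 209, 207, 206, 204, 206, 204, 201, 96, 97, 86, 58, 82, 93, 116]
0 [90, 59, 196, 137, 97, 84, 84, 190, 206, 146, 149, 151, 140, 101, 96, 95, 95, 96, 95, 97, 88, 122, 206, 207, 209, 210, 113, 76, 86, 94, 95]
0.03 [96, 180, 206, 163, 166, 206, 205, 195, 202, 200, 202, 206, 197, 199, 204, 202, 209, 207, 203, 211, 196, 193, 214, 202, 116, 95, 91, 61, 71, 69, 93]
0.03 [98, 182, 210, 144, 97, 90, 44, 72, 82, 83, 112, 132, 121, 95, 95, 95, 96, 100, 96, 101, 95, 103, 211, 209, 208, 209, 205, 208, 206, 205, 211]
[[328, 159, 40, 45, 874], [294, 166, 36, 45, 991], [345, 202, 15, 16, 174], [338, 208, 3, 9, 16], [302, 222, 4, 5, 17], [109, 249, 53, 52, 1382], [0, 263, 128, 37, 1766], [0, 272, 11, 4, 32], [40, 281, 76, 66, 1236], [113, 293, 13, 7, 34], [80, 299, 22, 22, 244], [92, 328, 7, 7, 20]]
```

```bash
python3 -c "
from workcell import *
print(hand_in())"
```

```text
the job is handed in; nothing more can be done
None
```

The insert sprang out and was caught against the finger with the key down, then eased down the slope to the toe stops and released. By my camera check it lies at the stops and the key is up. The job is handed in, though hand-in returned no verdict and I viewed 11 pictures, one over the limit of 10.

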